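Brush the cork offcuts off the stopper-trimming bed

ROBOT

A 6-joint arm with a two-finger parallel gripper is mounted at the origin on a cart in front of the work surface, level with it; the furniture and walls round the work are solid. World frame = base frame: x ahead of the robot, y to its left, z up, the work surface at z = 0. Lengths are in m, angles in rad, forces in N, time in s.
With the tool pointing down it reaches from about 0.35 to 0.775 m from the base axis. Payload 7.3 kg.
Tool frame: the origin (TCP) lies between the finger pads; the fingertips stand 8 mm ahead of it and the grasp point (between the pads) lies 11 mm behind it (robot.nose_length is the distance from the TCP to the fingertips, in m); z points along the fingers, y is the line along which they close (so a half turn about z gives the same grasp; the last joint's range is limited). The gripper opens to 92 mm and grips with 3 to 60 N. Pads are 19 mm wide; open, the fingers measure 130 mm over their backs; the gripper's body (75 mm by 190 mm) begins 47 mm behind the grasp point.
Start: joints at [0.998, 0.342, 1.524, -0, 1.275, -0.146], TCP at [0.217, 0.478, 0.235] pointing down, gripper open.
Joint ranges: [-2.53, 2.53], [-0.77, 2.02], [0.04, 2.7], [-1, 4.14], [0.28, 2.66], [-3.11, 3.11]. Speed limits (rad/s): [2.57, 2.57, 3.14, 3.14, 3.14, 3.14].

INTERFACE

Orientations are given as [roll, pitch, yaw] about the fixed x, y, z axes, in that order (R = Rz(yaw) Ry(pitch) Rx(roll)).
In Python, from cell import robot gives the robot as it stands. The module is installed in compiled form; this text tells all that it offers.
- The arm moves only by the shell command python3 -m jog 'ROWS' [FORCE]. ROWS is JSON, a list that holds one entry, the list of rows, each a list of 5 numbers: the gripper's target within -1 to 1 (fully open at 1, half-way at 0, shut at -1), then the shift along the tool's x, y, z in m, then the turn about the tool's z in rad. A call has 1 to 5 rows; each row is the pose to reach, as a shift and turn from the pose commanded when the call began, along the tool's axes at that moment; what a row does not reach only later rows make up. A row lasts 1/12 s, in which the tool goes at most 41.7 mm and 7.16 degrees, less where a joint would pass 70% of its speed; a pose out of reach is approached as far as the arm can. A call with a gripper value outside its range is refused whole. The fingers move at their own pace and stop on an object; FORCE is the grip in N (left out, the last holds). Time passes only in rows, so rows that repeat a pose let the fingers close. It gives the time, the measured TCP pose, the force, the opening and the grip force at its end, in the units of the state.
- robot.observe(): the state, without advancing time (a new reading comes with each control period).
- robot.read_camera(name): name is "side" or "top"; returns the picture (384x512x3 uint8, red, green, blue); there is no depth.
- robot.camera_model(name): a dict with "camera_matrix" (3x3 intrinsics, pixels), "position" and "attitude" of the camera in the world. Camera axes: x right, y down, z forward; pixel columns grow to the right and rows downward; lengths in m; the calibration is good to about 2 mm. A picture is of the moment at which its call begins. camera_model takes no time and is no camera call.
- robot.hand_in(): hands the job in; it is judged then, once.
The state is a dict: "time": time; "qpos": joint angles; "qvel": joint speeds; "joint_efforts": joint torques, N m; "tool_pos": TCP position; "tool_rot": TCP orientation; "contact_force": force on the tool from outside, world axes, zero at the start; "torque": the same for the moment, N m; "opening": finger opening in m; "grip_force": force on a finger pad.
Only numpy, scipy, OpenCV 4.12 (cv2) and the standard library are available. Lean on these libraries where they do the work, as an engineer would, in place of code of your own. Each camera call takes 0.05 s, during which the arm holds its last target. There are 200 camera calls.

TASK

Clear the stopper-trimming station: take the hand brush from its rest and sweep all four loose cork offcuts off the white bed, over its open front edge, into the station's catch tray. Move the offcuts with the brush only, not with the fingers, and do not disturb the finished cork stopper standing on the centre block or the glassware and other things around. Then stand the brush back on its rest, bristles down and lined up with it.

Things in the scene. Friction and masses are not known exactly. Their poses are not given: they have to be found in the camera images.
- trim_station: fixed station, 200 mm in x, 216 mm in y; origin at the centre of its underside, -x is its open front. White bed: top 30 mm above the bench, x = -22 mm (open front edge) to +94 mm (inside of back fence); side and back fences are 52 mm high above the bench. Fixed aluminium centre block, y = -18 to +18 mm, x = -14 to +94 mm, top 55 mm above the bench, splits the bed into two lanes
- lane_a (a point): point on the bed surface at the middle of the lane on the station's +y side: station x = +36, y = +60.5 mm, 30 mm above the bench; lane 85 mm wide between fence and centre block; axes as the station's
- lane_b (a point): the same for the lane on the station's -y side: station x = +36, y = -60.5 mm
- tray_mid (a point): centre of the floor of the open catch tray in front of the bed edge, part of the station: station x = -59 mm, 4 mm above the bench; inside 74 mm in x (station x = -96 to -22), 206 mm in y; rim 24 mm above the bench, 6 mm below the bed
- brush: loose hand brush, about 0.15 kg, rigid bristles. Origin at the centre of the bristle underside, z up, long axis y. Dark bristle block 24 mm in x, 72 mm in y, z = 0 to 28 mm; wooden back 28 x 76 mm, z = 28 to 42 mm; on it a wooden grip rib 18 mm thick in x, 60 mm long in y, up to z = 81 mm, gripped from above across its 18 mm. Starts on its rest, bristles down
- brush_rest: fixed flat rest plate for the brush, grey, 50 mm in x, 92 mm in y, 8 mm high; origin at the centre of its underside on the bench. The brush stands centred on it with its y axis along the plate's y axis (either way round). Lies to the left or to the right of the station
- scrap_0: loose cork offcut, a 22 x 16 x 16 block mm, about 12 g; origin at its centre. The four offcuts lie on the bed at the start, two in each lane, centres 50 mm or more from the inside of the back fence; which lies where varies
- scrap_1: loose cork offcut, an 18 x 18 x 20 block mm, about 12 g; origin at its centre. The four offcuts lie on the bed at the start, two in each lane, centres 50 mm or more from the inside of the back fence; which lies where varies
- scrap_2: loose cork offcut, a short round plug of 22 to 25 diameter and 18 height mm, about 12 g; origin at its centre. The four offcuts lie on the bed at the start, two in each lane, centres 50 mm or more from the inside of the back fence; which lies where varies
- scrap_3: loose cork offcut, a 20 x 14 x 18 block mm, about 12 g; origin at its centre. The four offcuts lie on the bed at the start, two in each lane, centres 50 mm or more from the inside of the back fence; which lies where varies
- good_cork: finished cork stopper, a loose slightly tapered round plug 30 mm high, 22 mm across at the foot and 28 mm at the top, bigger than the offcuts; stands upright on top of the station's centre block (top 55 mm above the bench), must stay there; origin at the centre of its underside
- beaker_100: glass beaker, 53 x 59 mm, 70 mm high, bystander on the side of the station opposite the brush rest; origin at the centre of its underside
- amber_bottle: amber bottle, 52 mm across, 98 mm high, bystander to the left; origin at the centre of its underside
- erlenmeyer: conical flask, 61 mm across, 107 mm high, bystander to the left; origin at the centre of its underside
- vial_1: glass vial, 21 mm across, 47 mm high, bystander to the left; origin at the centre of its underside
- tape_roll: roll of tape lying flat, 72 mm across, 18 mm high, bystander to the right; origin at the centre of its underside

How it is judged:
By the outcome, as a careful person would: the job done as asked, in the order asked, and still so for the second after the job is handed in, with the robot touching nothing.
It also fails if it takes over 58 s, if anything falls off the work surface, if the arm or the gripper's body presses on something with over 40 N, if the wrist force passes 120 N, or if a joint passes its speed limit or range.

## Working session

There is one attempt and no reset: what is moved stays moved. The work goes in short steps, Python scripts to look and compute and a shell command to move; the robot and the scene stay as the last step left them, time stands still between calls to the robot, and variables do not carry over. Pictures are saved under pics/ and viewed, at most 10 in all, crops included, and the job is handed in when it is done.

```bash
mkdir -p pics
python3 - <<'E'
from cell import robot
import cv2,numpy as np
for n in("top","side"):
    im=robot.read_camera(n); cv2.imwrite(f"pics/{n}0.png",im[:,:,::-1])
    m=robot.camera_model(n);print(n,m)
print(robot.observe())
E
```

```text
top {'camera_matrix': array([[352.61189073,   0.        , 249.25341765],
       [  0.        , 352.61189073, 188.24536076],
       [  0.        ,   0.        ,   1.        ]]), 'position': array([ 0.34159945, -0.16284988,  1.21099431]), 'attitude': array([-2.94191225, -0.01541481, -1.59264335])}
side {'camera_matrix': array([[471.42329997,   0.        , 255.82123157],
       [  0.        , 471.42329997, 194.57787445],
       [  0.        ,   0.        ,   1.        ]]), 'position': array([0.54307175, 0.86877847, 0.91511972]), 'attitude': array([-2.2449423 , -0.01159067, -3.09515721])}
{'time': 0.1, 'qpos': array([ 9.97985159e-01,  3.42660416e-01,  1.52491367e+00, -2.12612941e-05,
        1.27539903e+00, -1.45979313e-01]), 'qvel': array([-0.00082717, -0.00139722, -0.00348726,  0.00076047, -0.00026603,
       -0.00016747]), 'joint_efforts': array([ 1.69724590e-03, -4.31998801e+01, -2.44696534e+01,  7.19673978e-02,
        5.24833391e-02, -9.80269715e-05]), 'tool_pos': array([0.21712843, 0.47761224, 0.23411336]), 'tool_rot': array([-3.14022392e+00, -1.80687990e-04,  2.71476688e+00]), 'contact_force': array([ 0.0904913 ,  0.26560916, -0.20000106]), 'torque': array([ 0.01787455,  0.00619995, -0.03225756]), 'grip_force': 0.0, 'opening': 0.09136730246051275}
```

View pics/top0.png

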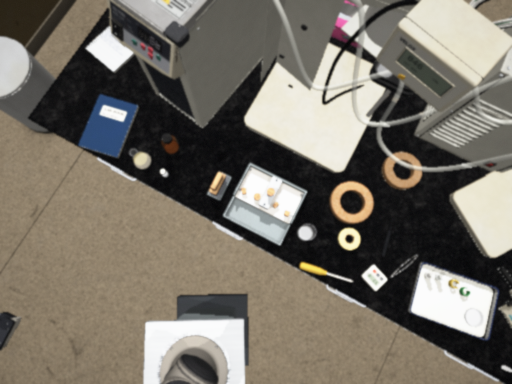

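View pics/side0.png

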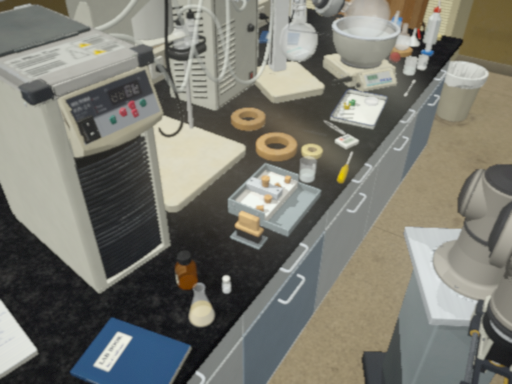

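The top view shows the station at about (265,203), brush and rest at (219,184), beaker (307,232). The side view shows the station at (275,198) and brush (249,228). I'll enlarge both together.

```bash
cat > h.py <<'E'
import cv2,numpy as np
from scipy.spatial.transform import Rotation as R
from cell import robot
def cam(n):
    m=robot.camera_model(n);return m["camera_matrix"],m["position"],R.from_euler("xyz",m["attitude"]).as_matrix()
def plane(n,uv,z):
    K,p,A=cam(n);uv=np.atleast_2d(np.array(uv,float))
    d=(A@np.linalg.inv(K)@np.c_[uv,np.ones(len(uv))].T).T
    return p+d*((z-p[2])/d[:,2])[:,None]
def proj(n,X):
    K,p,A=cam(n);c=(np.atleast_2d(X)-p)@A;c=c@K.T;return c[:,:2]/c[:,2:]
E
python3 - <<'E'
import cv2,numpy as np
a=cv2.imread("pics/top0.png")[155:250,200:320];b=cv2.imread("pics/side0.png")[160:255,220:330]
f=lambda i:cv2.resize(i,None,fx=i and 6 if 0 else 6,fy=6,interpolation=cv2.INTER_CUBIC)
cv2.imwrite("pics/topc.png",f(a));cv2.imwrite("pics/sidec.png",f(b))
E
```

```text
(no output)
```

View pics/topc.png

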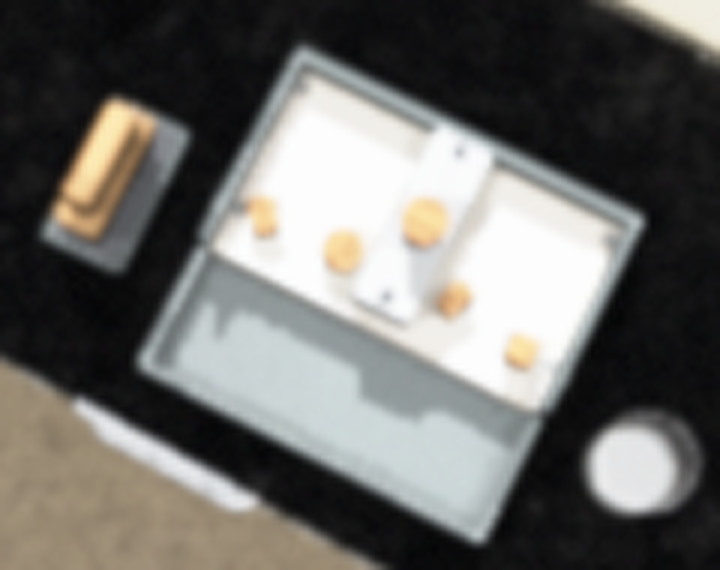

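View pics/sidec.png

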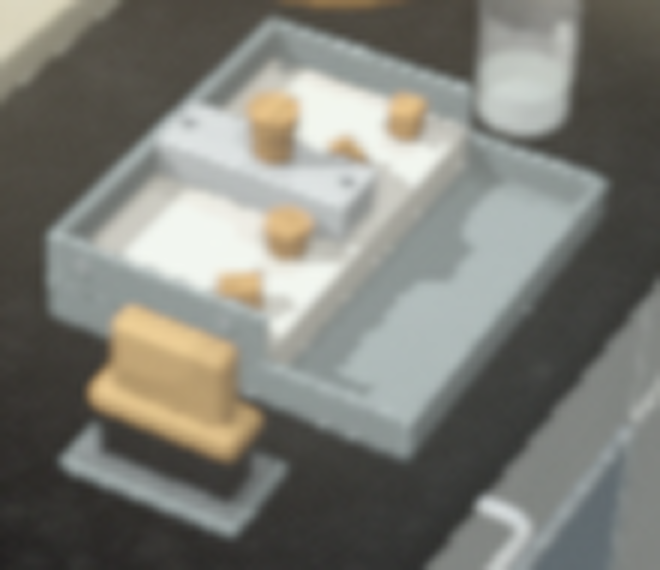

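Run:
```python
from h import *
np.set_printoptions(precision=4,suppress=True)
t=lambda c:(np.array(c,float)+.5)/6-.5+[200,155]
s=lambda c:(np.array(c,float)+.5)/6-.5+[220,160]
def P(n,c,z): return plane(n,(t if n=="top" else s)(c),z)[:,:2]
Z=lambda a:a
# station fit: corners local -> world
loc=[];w=[]
for n,c,z,l in [("top",(304,46),.052,(100,108)),("top",(645,218),.052,(100,-108)),("top",(137,367),.024,(-100,108)),("top",(487,545),.024,(-100,-108)),
 ("side",(275,16),.052,(100,-108)),("side",(48,236),.052,(100,108)),("side",(607,184),.024,(-100,-108)),("side",(408,430),.024,(-100,108))]:
    p=P(n,[c],z)[0];loc.append(np.array(l)/1e3);w.append(p)
loc=np.array(loc);w=np.array(w)
for sl,lab in((slice(0,4),"top"),(slice(4,8),"side"),(slice(0,8),"all")):
    A=loc[sl];B=w[sl];H=(A-A.mean(0)).T@(B-B.mean(0));th=np.arctan2(H[0,1]-H[1,0],H[0,0]+H[1,1])
    M=np.array([[np.cos(th),-np.sin(th)],[np.sin(th),np.cos(th)]]);c=B.mean(0)-M@A.mean(0)
    print(lab,c,th,"res mm",1e3*np.round(B-(A@M.T+c),4).tolist() if 0 else (1e3*(B-(A@M.T+c))).round(1).tolist())
print("scraps top (station mm)")
for nm,cc,z in [("a1",(263,217),.046),("a2",(344,251),.048),("b1",(455,299),.046),("b2",(521,352),.048),("good",(425,222),.085)]:
    print(nm,(1e3*(P("top",[cc],z)[0]-c)@M).round(1))
for nm,cc,z in [("a1",(240,285),.04),("a2",(290,218),.048),("b1",(347,150),.044),("b2",(408,103),.048),("good",(274,104),.085)]:
    print(nm,(1e3*(P("side",[cc],z)[0]-c)@M).round(1))
r=P("top",[(189,132),(120,272),(40,237)],.008);r2=P("side",[(62,462),(235,535),(286,465)],.008)
print("rest top",r,"ctr",(r[0]+r[2])/2,"ang",np.arctan2(*(r[0]-r[1])[::-1]),np.linalg.norm(r[0]-r[1]),np.linalg.norm(r[2]-r[1]))
print("rest side",r2,"ctr",(r2[0]+r2[2])/2,"ang",np.arctan2(*(r2[0]-r2[1])[::-1]),np.linalg.norm(r2[0]-r2[1]),np.linalg.norm(r2[2]-r2[1]))
b=P("top",[(55,217),(97,242),(157,117),(117,97)],.042);print("back top",b,b.mean(0))
b=P("side",[(262,415),(235,458),(88,395)],.042);print("back side",b,(b[0]+b[2])/2,np.arctan2(*(b[2]-b[1])[::-1]))
```

```text
top [ 0.5256 -0.2379] -0.4933535973038013 res mm [[1.1, -1.0], [0.4, 0.6], [-0.4, 1.8], [-1.2, -1.3]]
side [ 0.525  -0.2332] -0.5030415592217253 res mm [[-0.3, -2.7], [-0.7, 1.1], [1.1, 0.3], [-0.1, 1.3]]
all [ 0.5253 -0.2356] -0.4981925237873895 res mm [[1.2, -2.7], [1.4, -1.6], [-0.7, -0.8], [-0.6, -4.4], [-1.3, -0.5], [-0.8, 2.8], [0.6, 3.4], [0.3, 3.9]]
scraps top (station mm)
a1 [ 5.  81.7]
a2 [ 8.3 32.5]
b1 [ 13.  -34.7]
b2 [  2.9 -80.4]
good [36.3 -1. ]
a1 [ 7.7 80.1]
a2 [ 8.2 31.6]
b1 [ 13.7 -35.7]
b2 [  4.  -82.7]
good [37.7 -1.5]
rest top [[ 0.6275 -0.124 ]
 [ 0.5454 -0.0834]
 [ 0.5668 -0.0373]] ctr [ 0.5971 -0.0807] ang -0.45996147973709367 0.09155968019208985 0.05072197116695225
rest side [[ 0.6483 -0.0752]
 [ 0.5665 -0.0327]
 [ 0.5449 -0.0793]] ctr [ 0.5966 -0.0772] ang -0.4799467252105016 0.09215391040869407 0.05138882292161303
back top [[ 0.5717 -0.0493]
 [ 0.557  -0.0728]
 [ 0.6285 -0.107 ]
 [ 0.6406 -0.0844]] [ 0.5994 -0.0784]
back side [[ 0.5566 -0.0757]
 [ 0.5677 -0.0469]
 [ 0.6364 -0.0845]] [ 0.5965 -0.0801] -0.5000397704180245
```

```bash
cat >> h.py <<'E'
def go(x,y,z,yaw):
    o=robot.observe();p=o["tool_pos"];w=o["tool_rot"][2]
    d=np.array([x,y,z])-p;t=(w-yaw+np.pi)%(2*np.pi)-np.pi
    print("t %.2f pos %s yaw %.3f f %s open %.4f grip %.1f"%(o["time"],p.round(4),w,o["contact_force"].round(1),o["opening"],o["grip_force"]))
    print("tool shift",np.round([d@[np.cos(w),np.sin(w),0],d@[np.sin(w),-np.cos(w),0],-d[2]],4),"turn %.3f"%t)
S=np.array([.5253,-.2356]);TH=-.498
def st(x,y): return S+np.array([[np.cos(TH),-np.sin(TH)],[np.sin(TH),np.cos(TH)]])@[x/1e3,y/1e3]
E
python3 -m jog '[[[1,-0.035,-0.021,0,0.01],[1,-0.07,-0.042,0,0.02],[1,-0.105,-0.063,0,0.03],[1,-0.14,-0.084,0,0.04],[1,-0.173,-0.105,0,0.046]]]' >/dev/null
python3 -m jog '[[[1,-0.173,-0.105,0,0],[1,-0.173,-0.105,0,0],[1,-0.173,-0.105,0,0],[1,-0.173,-0.105,0,0],[1,-0.173,-0.105,0,0]]]' >/dev/null
python3 -m jog '[[[1,-0.173,-0.105,0,0],[1,-0.173,-0.105,0,0],[1,-0.173,-0.105,0,0],[1,-0.173,-0.105,0,0],[1,-0.173,-0.105,0,0]]]'
python3 -c "from h import *;go(.5973,-.079,.064,2.669)"
```

```text
time: 1.35
tool_pos: [0.5446, -0.0364, 0.2343]
tool_rot: [-3.141, -0.0, 2.668]
contact_force: [-0.2, 0.6, 0.5]
opening: 0.0916
grip_force: 0.0
t 1.35 pos [ 0.5446 -0.0364  0.2343] yaw 2.668 f [-0.2  0.6  0.5] open 0.0916 grip 0.0
tool shift [-0.0664 -0.0138  0.1703] turn -0.001
```

```bash
python3 -m jog '[[[0,-0.033,-0.007,0.02,0],[0,-0.0664,-0.0138,0.04,0],[0,-0.0664,-0.0138,0.07,0],[0,-0.0664,-0.0138,0.10,0],[0,-0.0664,-0.0138,0.10,0]]]'
python3 - <<'E'
from h import *
go(.5973,-.079,.064,2.669)
for n,x0,y0,w,h in(("top",200,155,70,60),("side",225,195,70,60)):
    im=robot.read_camera(n);cv2.imwrite("pics/%s1.png"%n,im[:,:,::-1])
a=[cv2.resize(cv2.imread("pics/%s1.png"%n)[y:y+65,x:x+65],(390,390),interpolation=2) for n,x,y in(("top",190,150),("side",215,185))]
cv2.imwrite("pics/c1.png",np.hstack(a))
E
```

```text
time: 1.77
tool_pos: [0.5929, -0.076, 0.1279]
tool_rot: [-3.139, -0.012, 2.668]
contact_force: [-1.5, 1.1, 0.1]
opening: 0.063
grip_force: 0.0
t 1.77 pos [ 0.5929 -0.076   0.1279] yaw 2.668 f [-1.5  1.1  0.1] open 0.0630 grip 0.0
tool shift [-0.0053 -0.0007  0.0639] turn -0.001
```

View pics/c1.png

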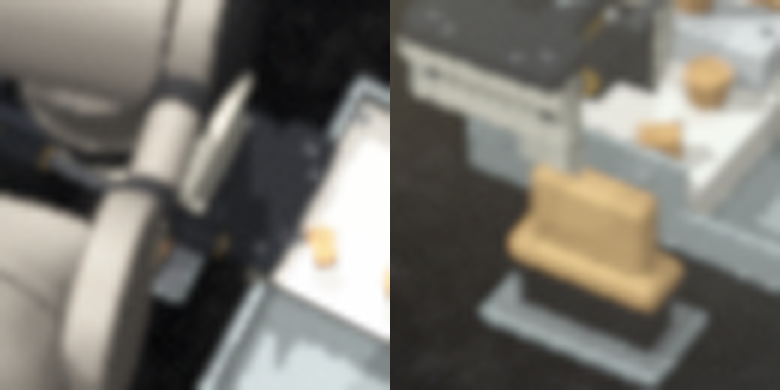

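The fingers stand over the rib (side crop: rib about (600,215), finger in front at (565,130)). Let it settle, then descend and grip.

```bash
python3 -m jog '[[[0,0,0,0,0],[0,0,0,0,0],[0,0,0,0,0]]]' >/dev/null
python3 -c "from h import *;go(.5973,-.079,.064,2.669)"
```

```text
t 2.12 pos [ 0.5975 -0.0762  0.1369] yaw 2.669 f [ 0.6 -0.9  0.1] open 0.0457 grip 0.0
tool shift [-0.0011 -0.0026  0.0729] turn 0.000
```

```bash
python3 -m jog '[[[0,-0.001,-0.0025,0.025,0],[0,-0.001,-0.0025,0.05,0],[0,-0.001,-0.0025,0.073,0],[0,-0.001,-0.0025,0.073,0],[0,-0.001,-0.0025,0.073,0]]]'
python3 -m jog '[[[-0.4,0,0,0,0],[-0.5,0,0,0,0],[-0.6,0,0,0,0],[-1,0,0,0,0],[-1,0,0,0,0]]]' 25
python3 -m jog '[[[-1,0,0,0,0],[-1,0,0,0,0],[-1,0,0,0,0]]]' 30
python3 -c "from h import *;go(.5973,-.079,.064,2.669)"
```

```text
time: 2.53
tool_pos: [0.5962, -0.0788, 0.0621]
tool_rot: [-3.142, -0.001, 2.669]
contact_force: [-0.2, -0.5, 0.3]
opening: 0.0462
grip_force: 0.0
time: 2.95
tool_pos: [0.5967, -0.0791, 0.0626]
tool_rot: [3.141, 0.001, 2.669]
contact_force: [0.5, -0.1, 8.8]
opening: 0.0178
grip_force: 25.0
time: 3.2
tool_pos: [0.5968, -0.079, 0.0626]
tool_rot: [3.141, 0.001, 2.669]
contact_force: [-1.8, -0.1, 6.2]
opening: 0.0177
grip_force: 30.0
t 3.20 pos [ 0.5968 -0.079   0.0626] yaw 2.669 f [-1.8 -0.1  6.2] open 0.0177 grip 30.0
tool shift [-0.0005  0.0003 -0.0014] turn -0.000
```

```bash
python3 -m jog '[[[-1,0,0,-0.02,0],[-1,0,0,-0.05,0],[-1,0,0,-0.08,0],[-1,0,0,-0.10,0.05],[-1,0,0,-0.11,0.15]]]'
python3 -m jog '[[[-1,0,0,0,0.12],[-1,0,0,0,0.24],[-1,0,0,0,0.36],[-1,0,0,0,0.48],[-1,0,0,0,0.6]]]' >/dev/null
python3 -m jog '[[[-1,0,0,0,0.12],[-1,0,0,0,0.24],[-1,0,0,0,0.36],[-1,0,0,0,0.48],[-1,0,0,0,0.6]]]' >/dev/null
python3 -m jog '[[[-1,0,0,0,0.12],[-1,0,0,0,0.24],[-1,0,0,0,0.246],[-1,0,0,0,0.246]]]' 
python3 -c "
from h import *
a=st(54,60.5);go(*a,.0875,TH+np.pi/2)"
```

```text
time: 3.62
tool_pos: [0.5973, -0.0793, 0.1748]
tool_rot: [3.14, 0.004, 2.517]
contact_force: [0.4, 0.6, -1.2]
opening: 0.0178
grip_force: 30.0
time: 4.78
tool_pos: [0.5961, -0.079, 0.1713]
tool_rot: [-3.141, 0.0, 1.076]
contact_force: [-0.3, -0.6, -1.7]
opening: 0.0177
grip_force: 30.0
t 4.78 pos [ 0.5961 -0.079   0.1713] yaw 1.076 f [-0.3 -0.6 -1.7] open 0.0177 grip 30.0
tool shift [-0.1111  0.0663  0.0838] turn 0.003
```

Move over lane A; take one look before lowering (also images the empty rest).

```bash
python3 -m jog '[[[-1,-0.03,0.018,0,0],[-1,-0.06,0.036,0,0],[-1,-0.09,0.054,0,0],[-1,-0.111,0.066,0,0.003],[-1,-0.111,0.066,0,0.003]]]' >/dev/null
python3 -m jog '[[[-1,0,0,0.015,0],[-1,0,0,0.02,0],[-1,0,0,0.02,0]]]'
python3 - <<'E'
from h import *
go(*st(54,60.5),.0875,TH+np.pi/2)
for n in("top","side"): cv2.imwrite("pics/%s2.png"%n,robot.read_camera(n)[:,:,::-1])
a=[cv2.resize(cv2.imread("pics/%s2.png"%n)[y:y+100,x:x+65],(390,600),interpolation=2) for n,x,y in(("top",195,150),("side",225,165))]
a[1]=cv2.resize(cv2.imread("pics/side2.png")[165:265,220:288],(408,600),interpolation=2)
cv2.imwrite("pics/c2.png",np.hstack(a))
E
```

```text
time: 5.45
tool_pos: [0.6002, -0.2071, 0.1498]
tool_rot: [-3.137, -0.0, 1.072]
contact_force: [-0.6, -0.8, -2.0]
opening: 0.018
grip_force: 30.0
t 5.45 pos [ 0.6002 -0.2071  0.1498] yaw 1.072 f [-0.6 -0.8 -2. ] open 0.0180 grip 30.0
tool shift [-0.0003  0.0018  0.0623] turn -0.001
```

View pics/c2.png

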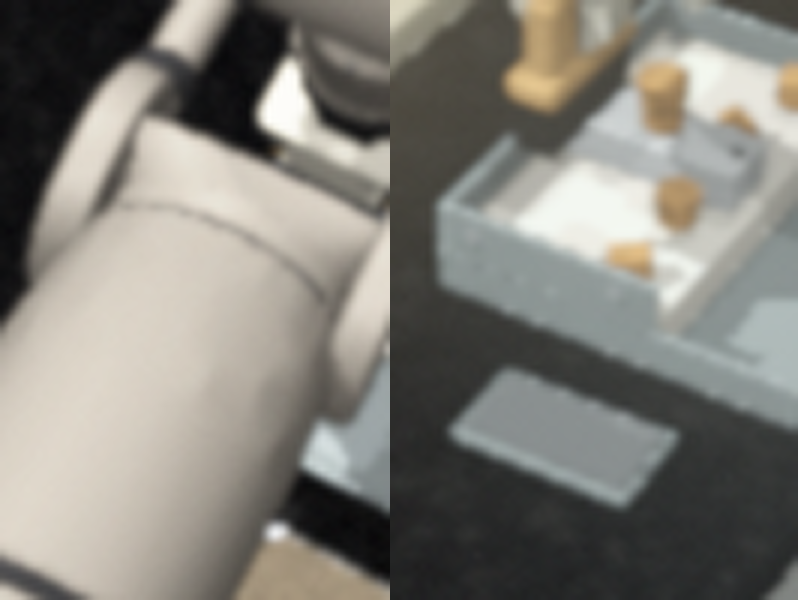

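```bash
python3 -m jog '[[[-1,0,0.001,0.025,0],[-1,0,0.001,0.045,0],[-1,0,0.001,0.055,0],[-1,0,0.001,0.062,0],[-1,0,0.001,0.062,0]]]'
python3 - <<'E'
from h import *
go(*st(-27,60.5),.0875,TH+np.pi/2)
g=cv2.imread("pics/side2.png").astype(int)[220:255,225:275]
m=(g.mean(2)>85).astype(np.uint8);m=cv2.morphologyEx(m,cv2.MORPH_OPEN,np.ones((2,2)))
cs,_=cv2.findContours(m,0,1);c=[c for c in cs if cv2.pointPolygonTest(c,(17,17),False)>=0 or cv2.contourArea(c)>150]
for k in c:
    h=cv2.approxPolyDP(cv2.convexHull(k),1.5,True)[:,0]+[225,220];print(h.tolist(),cv2.contourArea(k))
t=lambda c:(np.array(c,float)+.5)/6-.5+[220,165]
r=plane("side",t([(447-390,431),(623-390,500),(681-390,434),(513-390,370)]),.008)[:,:2]
print(r,r.mean(0),[np.arctan2(*(r[i]-r[j])[::-1]) for i,j in((0,1),(3,2))])
E
```

```text
time: 5.97
tool_pos: [0.6018, -0.208, 0.0888]
tool_rot: [-3.14, -0.0, 1.071]
contact_force: [0.1, 0.4, -1.3]
opening: 0.0178
grip_force: 30.0
t 5.97 pos [ 0.6018 -0.208   0.0888] yaw 1.071 f [ 0.1  0.4 -1.3] open 0.0178 grip 30.0
tool shift [-0.0005 -0.081   0.0013] turn -0.002
[[231, 236], [242, 227], [268, 239], [258, 250], [233, 240]] 463.5
[[274, 232], [248, 220], [274, 220]] 160.5
[[ 0.65063745 -0.07574316]
 [ 0.56756145 -0.03576167]
 [ 0.54260278 -0.08007542]
 [ 0.62322909 -0.11907855]] [ 0.59600769 -0.0776647 ] [np.float64(-0.4485467577944201), np.float64(-0.4505648420498824)]
```

```bash
python3 -m jog '[[[-1,0,-0.01,0,0],[-1,0,-0.02,0,0],[-1,0,-0.03,0.001,0],[-1,0,-0.038,0.001,0],[-1,0,-0.046,0.001,0]]]'
python3 -m jog '[[[-1,0,-0.008,0,0],[-1,0,-0.016,0,0],[-1,0,-0.024,0,0],[-1,0,-0.03,0,0],[-1,0,-0.035,0,0]]]'
python3 -m jog '[[[-1,0,0,0,0],[-1,0,0,0,0],[-1,0,0,0,0]]]'
python3 - <<'E'
from h import *
go(*st(-27,60.5),.0875,TH+np.pi/2)
im=[]
for n in("top","side"): cv2.imwrite("pics/%s3.png"%n,robot.read_camera(n)[:,:,::-1])
a=[cv2.resize(cv2.imread("pics/%s3.png"%n)[y:y+100,x:x+100],(400,400),interpolation=2) for n,x,y in(("top",210,150),("side",225,150))]
cv2.imwrite("pics/c3.png",np.hstack(a))
E
```

```text
time: 6.38
tool_pos: [0.5621, -0.1864, 0.09]
tool_rot: [3.139, -0.0, 1.07]
contact_force: [-0.0, 0.7, -1.4]
opening: 0.018
grip_force: 30.0
time: 6.8
tool_pos: [0.5305, -0.1692, 0.0888]
tool_rot: [-3.141, -0.0, 1.07]
contact_force: [-1.4, 0.8, -2.0]
opening: 0.0177
grip_force: 30.0
time: 7.05
tool_pos: [0.5315, -0.1698, 0.0888]
tool_rot: [3.141, -0.0, 1.07]
contact_force: [0.3, -0.2, -1.5]
opening: 0.0179
grip_force: 30.0
t 7.05 pos [ 0.5315 -0.1698  0.0888] yaw 1.070 f [ 0.3 -0.2 -1.5] open 0.0179 grip 30.0
tool shift [-0.0002 -0.001   0.0013] turn -0.003
```

View pics/c3.png

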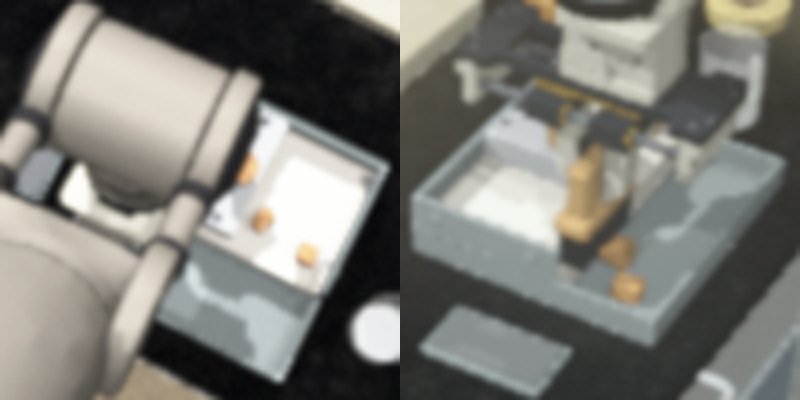

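Both lane-A offcuts are in the tray (side crop (615,250), (627,290)) and lane A looks clear; the cork and lane-B offcuts are untouched. Now on to lane B, high over the cork.

```bash
python3 -m jog '[[[-1,0,0,-0.025,0],[-1,0,0,-0.055,0],[-1,0,0,-0.085,0],[-1,0,0,-0.095,0],[-1,0,0,-0.095,0]]]' >/dev/null
python3 -c "
from h import *
go(*st(54,-60.5),.089,TH+np.pi/2)"
```

```text
t 7.57 pos [ 0.5327 -0.1704  0.1865] yaw 1.070 f [ 0.1 -1.4 -1.2] open 0.0178 grip 30.0
tool shift [-0.1211  0.079   0.0975] turn -0.003
```

```bash
python3 -m jog '[[[-1,-0.03,0.02,0,0],[-1,-0.06,0.04,0,0],[-1,-0.09,0.06,0,0],[-1,-0.115,0.075,0,0],[-1,-0.121,0.079,0,-0.003]]]' >/dev/null
python3 -m jog '[[[-1,0,0,0,0],[-1,0,0,0,0],[-1,0,0,0.01,0]]]' >/dev/null
python3 -c "
from h import *
go(*st(54,-60.5),.089,TH+np.pi/2)"
```

```text
t 8.23 pos [ 0.543  -0.3127  0.1744] yaw 1.074 f [-0.4 -0.  -0.6] open 0.0180 grip 30.0
tool shift [-0.0012  0.0017  0.0854] turn 0.001
```

```bash
python3 -m jog '[[[-1,-0.001,0,0.03,0],[-1,-0.001,0.001,0.06,0],[-1,-0.001,0.001,0.075,0],[-1,-0.001,0.001,0.085,0],[-1,-0.001,0.001,0.085,0]]]'
python3 -m jog '[[[-1,0,-0.01,0,0],[-1,0,-0.02,0,0],[-1,0,-0.03,0,0],[-1,0,-0.038,0,0],[-1,0,-0.046,0,0]]]'
python3 -m jog '[[[-1,0,-0.008,0,0],[-1,0,-0.016,0,0],[-1,0,-0.024,0,0],[-1,0,-0.03,0,0],[-1,0,-0.035,0,0]]]'
python3 -m jog '[[[-1,0,0,0,0],[-1,0,0,0,0],[-1,0,0,-0.03,0],[-1,0,0,-0.06,0],[-1,0,0,-0.095,0]]]'
python3 - <<'E'
from h import *
go(.5968,-.079,.175,1.07)
for n in("top","side"): cv2.imwrite("pics/%s4.png"%n,robot.read_camera(n)[:,:,::-1])
a=[cv2.resize(cv2.imread("pics/%s4.png"%n)[y:y+100,x:x+100],(400,400),interpolation=2) for n,x,y in(("top",210,150),("side",225,150))]
cv2.imwrite("pics/c4.png",np.hstack(a))
E
```

```text
time: 8.65
tool_pos: [0.5421, -0.3129, 0.0865]
tool_rot: [-3.138, -0.001, 1.074]
contact_force: [0.4, -0.3, -1.5]
opening: 0.0182
grip_force: 30.0
time: 9.07
tool_pos: [0.5025, -0.2927, 0.0898]
tool_rot: [3.139, 0.0, 1.073]
contact_force: [-0.2, -0.5, -0.9]
opening: 0.0182
grip_force: 30.0
time: 9.48
tool_pos: [0.4709, -0.276, 0.0887]
tool_rot: [-3.141, -0.0, 1.073]
contact_force: [-1.3, 0.1, -1.2]
opening: 0.0179
grip_force: 30.0
time: 9.9
tool_pos: [0.4712, -0.2761, 0.1836]
tool_rot: [-3.139, -0.001, 1.073]
contact_force: [1.0, 0.3, -1.2]
opening: 0.0177
grip_force: 30.0
t 9.90 pos [ 0.4712 -0.2761  0.1836] yaw 1.073 f [ 1.   0.3 -1.2] open 0.0177 grip 30.0
tool shift [0.2331 0.0162 0.0086] turn 0.003
```

View pics/c4.png

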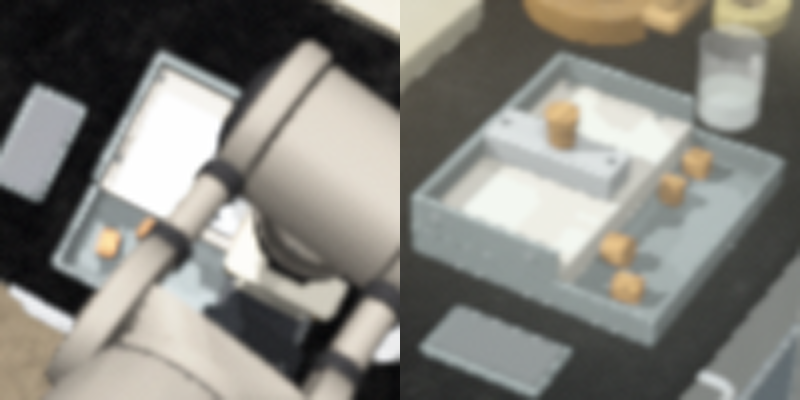

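All four offcuts lie in the tray (side crop (697,163), (672,188), (617,248), (627,288)), and the cork still stands at (562,125). The rest plate is fully visible in both views, so I'll measure it while moving back.

```bash
python3 - <<'E'
from h import *
for n,x,y,s in(("top",205,165,(15,20)),("side",227,222,(22,15))):
    g=cv2.imread("pics/%s4.png"%n)[y:y+40,x:x+48]
    g=cv2.resize(g,None,fx=8,fy=8,interpolation=2).mean(2)
    m=(g>75).astype(np.uint8);cs,_=cv2.findContours(m,0,1)
    for c in cs:
        if cv2.pointPolygonTest(c,(s[0]*8.,s[1]*8.),False)>0:
            h=cv2.convexHull(c)[:,0];w=plane(n,(h+.5)/8-.5+[x,y],.008)[:,:2]
            (cx,cy),(a,b),an=cv2.minAreaRect((w*1000).astype(np.float32))
            bx=cv2.boxPoints(((cx,cy),(a,b),an));e=max((bx[1]-bx[0],bx[2]-bx[1]),key=np.linalg.norm)
            print(n,cx,cy,a,b,np.arctan(e[1]/e[0]))
go(.5968,-.079,.183,2.669)
E
python3 -m jog '[[[-1,0.035,0.002,0,-0.1],[-1,0.07,0.005,0,-0.2],[-1,0.105,0.008,0,-0.3],[-1,0.14,0.01,0,-0.4],[-1,0.175,0.012,0,-0.5]]]'
python3 -c "from h import *;go(.5968,-.079,.183,2.669)"
```

```text
top 597.75927734375 -81.2558822631836 55.6460075378418 97.5180435180664 -0.46254674
side 596.8905639648438 -76.81813049316406 61.47709274291992 99.45215606689453 -0.46457404
t 10.00 pos [ 0.4744 -0.2785  0.1894] yaw 1.073 f [ 0.6 -1.1 -0.8] open 0.0180 grip 30.0
tool shift [0.2337 0.0123 0.0064] turn -1.596
time: 10.42
tool_pos: [0.5664, -0.127, 0.183]
tool_rot: [-3.141, -0.0, 1.577]
contact_force: [1.3, -0.5, -1.0]
opening: 0.0177
grip_force: 30.0
t 10.42 pos [ 0.5664 -0.127   0.183 ] yaw 1.577 f [ 1.3 -0.5 -1. ] open 0.0177 grip 30.0
tool shift [ 0.0478  0.0307 -0.    ] turn -1.092
```

```bash
python3 -m jog '[[[-1,0.016,0.01,0,-0.12],[-1,0.032,0.02,0,-0.24],[-1,0.048,0.031,0,-0.36],[-1,0.048,0.031,0,-0.48],[-1,0.048,0.031,0,-0.6]]]' >/dev/null
python3 -m jog '[[[-1,0,0,0,-0.12],[-1,0,0,0,-0.24],[-1,0,0,0,-0.36],[-1,0,0,0,-0.48],[-1,0,0,0,-0.497]]]' >/dev/null
python3 -m jog '[[[-1,0,0,0.03,0],[-1,0,0,0.06,0],[-1,0,0,0.07,0],[-1,0,0,0.07,0],[-1,0,0,0.07,0]]]' >/dev/null
python3 -c "from h import *;go(.5968,-.079,.0632,2.674)"
```

```text
t 11.67 pos [ 0.5968 -0.0803  0.1138] yaw 2.668 f [ 1.  -0.4 -1.7] open 0.0178 grip 30.0
tool shift [0.0006 0.0012 0.0506] turn -0.006
```

```bash
python3 -m jog '[[[-1,0,0.001,0.02,-0.006],[-1,0,0.001,0.035,-0.006],[-1,0,0.001,0.044,-0.006],[-1,0,0.001,0.048,-0.006],[-1,0,0.001,0.048,-0.006]]]'
python3 -m jog '[[[-1,0,0,0.0015,0],[-1,0,0,0.0025,0],[-1,0,0,0.0025,0]]]'
python3 -c "from h import *;go(.5968,-.079,.0626,2.674)"
```

```text
time: 12.08
tool_pos: [0.5973, -0.0795, 0.066]
tool_rot: [3.141, 0.0, 2.675]
contact_force: [0.3, -0.4, -0.9]
opening: 0.018
grip_force: 30.0
time: 12.33
tool_pos: [0.5975, -0.0795, 0.0639]
tool_rot: [3.141, 0.001, 2.676]
contact_force: [0.1, -0.3, -1.4]
opening: 0.0179
grip_force: 30.0
t 12.33 pos [ 0.5975 -0.0795  0.0639] yaw 2.676 f [ 0.1 -0.3 -1.4] open 0.0179 grip 30.0
tool shift [0.0008 0.0001 0.0013] turn 0.002
```

```bash
python3 -m jog '[[[-1,0,0,0.0008,0],[-1,0,0,0.0015,0],[-1,0,0,0.0015,0],[-1,0,0,0.0015,0]]]'
python3 -m jog '[[[-0.5,0,0,0,0],[-0.4,0,0,0,0],[-0.2,0,0,0,0],[0,0,0,0,0],[0,0,0,0,0]]]'
python3 -m jog '[[[0,0,0,-0.01,0],[0,0,0,-0.03,0],[0,0,0,-0.06,0],[0,0,0,-0.1,0],[0,0,0,-0.14,0]]]'
python3 -m jog '[[[0,0,0.04,-0.03,0],[0,0,0.08,-0.06,0],[0,0.04,0.12,-0.06,0],[0,0.08,0.15,-0.06,0],[0,0.12,0.15,-0.06,0]]]'
python3 - <<'E'
from h import *
robot.read_camera("side")
for n in("top","side"): cv2.imwrite("pics/%s5.png"%n,robot.read_camera(n)[:,:,::-1])
a=[cv2.resize(cv2.imread("pics/%s5.png"%n)[y:y+110,x:x+110],(400,400),interpolation=2) for n,x,y in(("top",200,150),("side",220,150))]
cv2.imwrite("pics/c5.png",np.hstack(a))
E
```

```text
time: 12.67
tool_pos: [0.5974, -0.0795, 0.0625]
tool_rot: [3.141, 0.001, 2.676]
contact_force: [-0.9, -0.5, 3.7]
opening: 0.018
grip_force: 30.0
time: 13.08
tool_pos: [0.597, -0.0794, 0.0615]
tool_rot: [3.142, -0.0, 2.676]
contact_force: [-0.6, 0.1, 0.5]
opening: 0.0426
grip_force: 0.0
time: 13.5
tool_pos: [0.5964, -0.0792, 0.2033]
tool_rot: [-3.141, -0.001, 2.676]
contact_force: [1.1, -0.5, -0.2]
opening: 0.0459
grip_force: 0.0
time: 13.92
tool_pos: [0.5767, 0.092, 0.2621]
tool_rot: [3.139, 0.002, 2.676]
contact_force: [-0.7, 0.5, -0.1]
opening: 0.0456
grip_force: 0.0
```

View pics/c5.png

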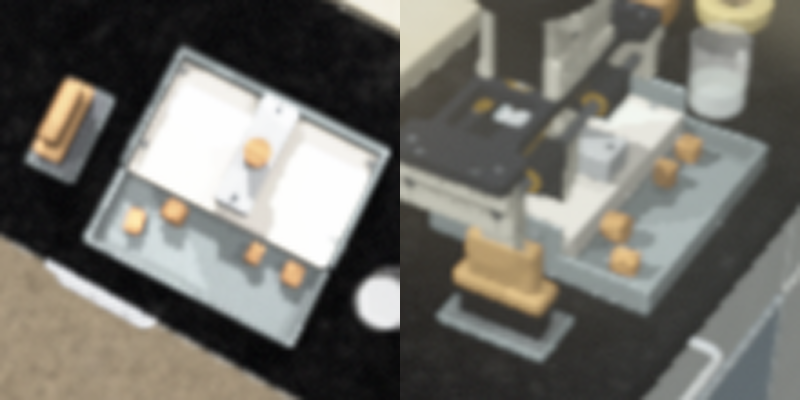

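The brush stands centred and aligned on its rest (top crop (65,122)). All four offcuts are in the tray, the bed is clear, and the cork is in place at (257,152).

```bash
python3 -m jog '[[[0,0,0,0,0],[0,0,0,0,0],[0,0,0,0,0]]]' >/dev/null; python3 -c "
from cell import robot
print(robot.hand_in())"
```

```text
the job is handed in; nothing more can be done
None
```

I handed the job in at about 14 s on the robot's clock: all four offcuts are in the catch tray, the good cork still stands on the centre block, and the brush is back on its rest, bristles down and lined up.

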